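# Cup on the drying arm, arm clamped at its mark

### The arm

A 7-joint arm with a two-finger parallel gripper is mounted at the origin on the work surface. World frame = base frame: x ahead of the robot, y to its left, z up, the work surface at z = 0. Lengths are in m, angles in rad, forces in N, time in s.
With the tool pointing down it reaches from about 0.425 to 0.925 m from the base axis. Payload 6.8 kg.
Tool frame: the origin (TCP) lies at the very end of the fingers, on their centre line; the grasp point (between the pads) lies 19 mm behind it; z points along the fingers, y is the line along which they close (so a half turn about z gives the same grasp; the last joint's range is limited). The gripper opens to 85 mm and grips with 20 to 120 N. Pads are 22 mm wide; open, the fingers measure 114 mm over their backs; the gripper's body (76 mm by 85 mm) begins 54 mm behind the grasp point. The pads swing forward as they close: fully open they stand 13 mm farther back than shut.
Start: joints at [-1.43, 0.477, 0.022, 1.555, -0.011, 1.109, -0.083], TCP at [0.166, 0.654, 0.231] pointing down, gripper open.
Joint ranges: [-2.96, 2.96], [-0.34, 2.1], [-1.41, 1.46], [0.24, 2.44], [-1.37, 4.51], [0.17, 1.92], [-2.96, 2.96]. Speed limits (rad/s): [2.39, 2.39, 3.14, 3.14, 3.14, 3.14, 3.14].

### API

Orientations are given as a rotation vector (axis times angle).
In Python, from bench import * gives the robot as it stands. Calls block until the motion is done:
- reach(position, orientation): joint-space move of the TCP to a pose.
- move_l(position, ori=None, speed=0.15, until_force=None): straight line of the TCP; ori=None keeps the orientation; speed is the mean speed in m/s. With until_force (N) it stops when the force on the tool has changed by that much, and returns True; else False.
- move_joints(angles): joint-space move.
- move_gripper(opening): finger opening in m; the grip force is fixed at half the most; returns when the fingers have stopped.
- wait(seconds).
- ik(position, orientation): joint angles nearest the present ones, or None.
- grab_frame(name): name is "side" or "top" or "wrist"; returns a dict with "frame" (384x512x3 uint8, red, green, blue), "vertical_fov" (degrees; the focal length in pixels is half the picture's height over the tangent of half this angle, whatever the lens; pixels are square), "cx", "cy" (the principal point, pixels), "R" (3x3) and "t" (3): a world point X has camera coordinates R X + t; the wrist camera has in their place "T_tool_cam" (4x4, takes a point from camera to tool coordinates, whose origin is the TCP and whose axes are the flange's). Camera axes: x right, y down, z forward; pixel columns grow to the right and rows downward; lengths in m; the calibration is good to about 2 mm. A picture is of the moment at which its call begins: read the wrist's pose just before it. There is no depth.
A pose or a line that the arm cannot do raises Unreachable and nothing moves.
- hand_in(): hands the job in; it is judged then, once.
Trained networks look in the newest picture that a camera, given by its name, has taken for a name from the list of things; names that differ only in an ending like _2 or _b are one class to them, and where a whole thing is asked for, a point or a joint stands for the part that bears it (a point fixed in the world has none). Each returns a list of dicts, best first, with "score" (0 to 1); they miss things now and then, are a little off and sometimes report something else, mostly with a low value. They report only what shows in the picture. A call takes as long as a camera call. They do not tell look-alikes from the thing itself.
- trace(camera, thing): "pixels" (384x512 bool, what is visible of it) and "uv" ([column, row] in pixels, amid what is visible of it).
Readings, each from a call of its own:
- get_time(): time.
- get_joints(): joint angles.
- get_qvel(): joint speeds.
- get_joint_torque(): joint torques, N m.
- get_tool_pos(): TCP position.
- get_orientation(): TCP orientation.
- get_ft_force(): force on the tool from outside, world axes, zero at the start.
- get_ft_torque(): the same for the moment, N m.
- get_opening(): finger opening in m.
- get_finger_force(): force on a finger pad.
Only numpy, scipy, OpenCV 4.12 (cv2) and the standard library are available. Lean on these libraries where they do the work, as an engineer would, in place of code of your own. Each camera call takes 0.05 s, during which the arm holds its last target. There are 200 camera calls.

### The job

Put the steel cup lying in the rinse cradle upside down over the drying peg, so that its rim stands on the white disc, and let go of it. Then, with the fingers on the black grip plate, push the spring-loaded drying arm out until its pointer lines up with the mark, and only there pinch the cam lever fully shut against the grip plate. Finish still holding: keep lever and plate squeezed together with the arm at the mark, the cup on its peg, and leave the other things on the bench where they are.

Things in the scene. Friction and masses are not known exactly. Their poses are not given: they have to be found in the camera images.
- cup: plain steel cup, straight round wall, 56 mm outside diameter, 80 mm long, wall 3 mm, bottom 4 mm thick, 80 to 170 g, no handle. Origin on its axis at mid-length; its x axis runs along the cup's axis from the closed bottom (x = -40 mm) to the open mouth (x = +40 mm). It starts lying level in the cradle with its axis 60 mm above the table.
- cup_mouth (a point): centre of the cup's open mouth
- cradle: low fixed rest of two thin steel bars (84 mm long, 20 mm apart between centres, tops 34 mm above the table) along its x axis, on a grey plate 100 by 60 mm, 6 mm thick; origin under its centre on the table. It is narrower than the cup, so both flanks of the cup are free.
- stand: fixed drying stand: steel drip tray 150 by 420 mm, rim 20 mm high, with a level rail 56 mm above the table along its y axis. Origin on the table; the tray reaches from y = -180 to +240 mm. The arm slides out along the stand's +y.
- drying_arm (a joint): how far the sliding arm is pushed out along the stand's +y, 0 to 0.13 m; starts at 0. A spring draws it back to 0 with 3.5 N at 0 and 0.1 N more per 10 mm, so that it runs back when let go (friction 0.5 N).
- peg_foot (a point): on the sliding arm: middle of the top of the white round disc (80 mm across, 76 mm above the table) where the upright peg stands; the white peg is 16 mm thick and 55 mm high. Its axes are the stand's.
- pointer (a point): on the sliding arm: top of the outer end of its small dark pointer, on the stand's +x side, 70 mm above the table, 4 mm wide in y; it moves with the arm. Its axes are the stand's.
- mark (a point): top of the 4 mm wide dark tooth of the clip on the rail, 70 mm above the table, on the stand's +x side, just outboard of the pointer's path; does not move. The arm is at the mark when pointer and mark have the same y in the stand's axes. Its axes are the stand's.
- grip_point (a point): on the sliding arm: the middle of the pinch, between grip plate and lever, 103 mm above the table (22 mm below their tops, which stand 125 mm above the table; the arm's flat top lies at 70 mm). Shut, plate and lever together are 26 mm thick in the stand's x, from -13 to +13 mm of this point. Its axes are the stand's.
- push_face (a point): Middle of the push face of the black grip plate, an upright L on the sliding arm, 70 to 125 mm above the table. Its pinch leg is 7 mm thick, 55 mm long in y, outer face 13 mm to the -x side of grip_point. The other leg, at its +y end, is the push face: looks to -y, 14 mm to the +y side of grip_point, from 6 to 51 mm on its -x side; a finger standing beside the pinch leg pushes on it.
- cam_lever (a joint): angle of the cam lever, 0 shut (parallel to the grip plate) to 0.5 rad open; starts between 0.33 and 0.42. It stays where it is left (about 1 N at grip_point moves it) and shuts by turning its free end towards the grip plate (the stand's -x).
- lever_hinge (a point): Top of the cam lever's upright hinge pin (16 mm thick), 125 mm above the table, on the sliding arm, 9 mm to the +x and 43 mm to the -y side of grip_point. The bright steel upright blade runs from here to lever_tip: 8 mm thick, 80 to 125 mm above the table. Shut, its outer face is 13 mm to the +x side of grip_point.
- lever_tip (a point): free end of the cam lever's blade, on its centre line, 54 mm from the hinge axis, 125 mm above the table
- oil_bottle: white bottle, 60 mm across, 170 mm high; leave alone
- dye_jar: amber jar, 56 mm across, 75 mm high; leave alone
- soap_bar: bar of soap, 85 by 55 by 28 mm; leave alone
- beaker: wide steel beaker standing upright, 76 mm across, 70 mm high; leave alone
- spatula: spatula lying on the table; leave alone
- bottle_cap: white screw cap, 40 mm across, 18 mm high; leave alone
Not all that is in view belongs to the job. What is shaped like the cup but purple or red is not meant.

How it is judged:
By the outcome, as a careful person would: the job done as asked, in the order asked, and still so for the second after the job is handed in, while the arm keeps its last pose, push and grip.
It also fails if it takes over 61 s, if anything falls off the work surface, if the arm or the gripper's body presses on something with over 40 N, if the wrist force passes 120 N, or if a joint passes its speed limit or range.

## Working session

There is one attempt and no reset: what is moved stays moved. The work goes in short steps, each a Python script; the robot and the scene stay as the last script left them, time stands still between calls to the robot, and variables do not carry over. Pictures are saved under pics/ and viewed, at most 10 in all, crops included, and the job is handed in when it is done.

```bash
mkdir -p pics; ls
cat > h.py <<'E'
from bench import *
import numpy as np, cv2
from scipy.spatial.transform import Rotation as Ro
def cam(name):
    if name=="wrist":
        p=np.array(get_tool_pos()); o=Ro.from_rotvec(get_orientation()).as_matrix()
        f=grab_frame(name); T=np.eye(4); T[:3,:3]=o; T[:3,3]=p
        W=np.linalg.inv(T@np.array(f["T_tool_cam"])); R,t=W[:3,:3],W[:3,3]
    else:
        f=grab_frame(name); R,t=np.array(f["R"]),np.array(f["t"])
    F=f["frame"].shape[0]/2/np.tan(np.radians(f["vertical_fov"])/2)
    K=np.array([[F,0,f["cx"]],[0,F,f["cy"]],[0,0,1]])
    return dict(img=f["frame"],R=R,t=t,K=K,P=K@np.c_[R,t])
def ray(c,uv):
    d=c["R"].T@np.linalg.solve(c["K"],[uv[0],uv[1],1.]); return -c["R"].T@c["t"],d
def onz(c,uv,z):
    o,d=ray(c,uv); return o+d*(z-o[2])/d[2]
def proj(c,X):
    q=c["P"]@np.r_[X,1]; return q[:2]/q[2]
def tri(c1,u1,c2,u2):
    A=[];b=[]
    for c,u in((c1,u1),(c2,u2)):
        o,d=ray(c,u);d=d/np.linalg.norm(d);M=np.eye(3)-np.outer(d,d);A.append(M);b.append(M@o)
    A=np.vstack(A);b=np.hstack(b);x=np.linalg.lstsq(A,b,rcond=None)[0]
    return x,np.linalg.norm(A@x-b)
def save(c,name,s=1.5,crop=None):
    im=c["img"][:,:,::-1]
    if crop: im=im[crop[1]:crop[3],crop[0]:crop[2]]
    cv2.imwrite("pics/"+name,cv2.resize(im,None,fx=s,fy=s,interpolation=cv2.INTER_CUBIC))
E
python3 - <<'E'
from h import *
C={}
for n in("top","side"):
    C[n]=cam(n);save(C[n],n+"1.png")
    print(n,"campos",(-C[n]["R"].T@C[n]["t"]).round(3),C[n]["K"][0,0])
    for th in("cup","cup_mouth","cradle","stand","drying_arm","peg_foot","pointer","mark","grip_point","push_face","cam_lever","lever_hinge","lever_tip"):
        try: print(th,[(np.round(r["uv"]).tolist(),round(r["score"],2),int(r["pixels"].sum())) for r in trace(n,th)[:4]])
        except Exception as e: print(th,e)
print(get_time())
E
```

```text
pics
top campos [ 0.292 -0.145  1.146] 446.99665778305075
cup [([305.0, 253.0], 0.95, 725), ([355.0, 287.0], 0.74, 779), ([313.0, 198.0], 0.57, 784), ([176.0, 182.0], 0.54, 1951)]
cup_mouth [([308.0, 312.0], 0.93, 793), ([313.0, 199.0], 0.83, 800), ([357.0, 293.0], 0.82, 759), ([303.0, 251.0], 0.68, 802)]
cradle [([173.0, 180.0], 0.49, 2040), ([314.0, 198.0], 0.19, 729)]
stand [([158.0, 187.0], 0.9, 9522)]
drying_arm [([175.0, 179.0], 0.93, 2077)]
peg_foot [([170.0, 182.0], 0.84, 1856), ([228.0, 246.0], 0.2, 231)]
pointer [([167.0, 181.0], 0.74, 1917)]
mark []
grip_point [([172.0, 180.0], 0.91, 2064)]
push_face [([166.0, 178.0], 0.78, 1892)]
cam_lever [([216.0, 173.0], 0.74, 217), ([296.0, 210.0], 0.53, 269)]
lever_hinge [([218.0, 169.0], 0.46, 195)]
lever_tip [([215.0, 174.0], 0.66, 167)]
side campos [-0.083 -0.743  0.55 ] 349.9454139937996
cup [([207.0, 291.0], 0.97, 1131), ([266.0, 310.0], 0.74, 1442), ([298.0, 230.0], 0.69, 815), ([254.0, 264.0], 0.61, 928)]
cup_mouth [([270.0, 309.0], 0.96, 1339), ([206.0, 292.0], 0.78, 1138), ([252.0, 177.0], 0.37, 171)]
cradle [([298.0, 247.0], 0.7, 632)]
stand [([224.0, 185.0], 0.65, 4011)]
drying_arm [([247.0, 150.0], 0.73, 560), ([231.0, 176.0], 0.59, 1071)]
peg_foot [([239.0, 176.0], 0.76, 1058)]
pointer [([228.0, 177.0], 0.63, 1047), ([251.0, 178.0], 0.48, 181)]
mark [([212.0, 230.0], 0.66, 160)]
grip_point [([233.0, 175.0], 0.58, 1051), ([308.0, 202.0], 0.58, 380)]
push_face [([232.0, 175.0], 0.57, 1073), ([250.0, 177.0], 0.33, 172)]
cam_lever [([251.0, 174.0], 0.54, 168), ([297.0, 247.0], 0.4, 637)]
lever_hinge [([252.0, 179.0], 0.46, 150)]
lever_tip [([248.0, 178.0], 0.7, 173)]
1.4
```

View pics/top1.png

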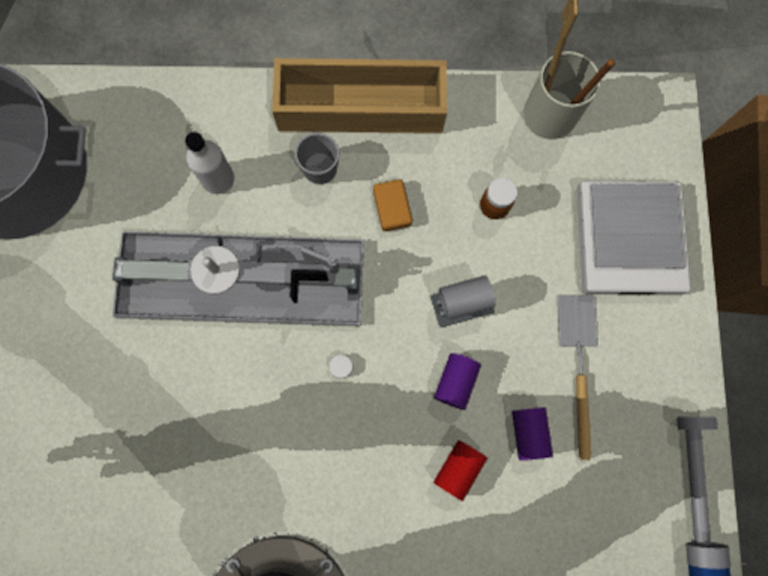

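View pics/side1.png

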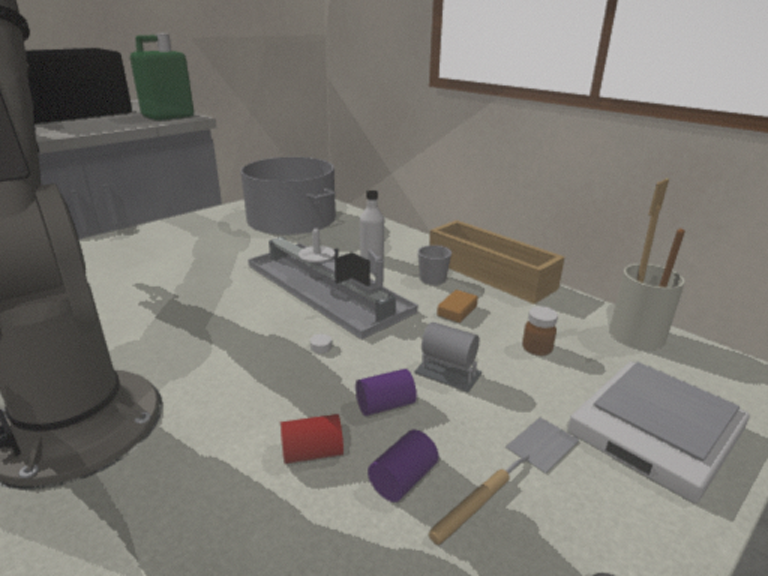

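The top view shows the stand at (115-360, 235-325), with its +y pointing left. The peg is at (213,268), the black plate at (310,280) and the lever at (270-335, 245-265). The steel cup is in its cradle at (465,300). Purple and red look-alikes sit below it. The side view agrees. Next I'll move the wrist camera over the cup and the stand.

Run:
```python
from h import *
c=cam("top"); f=lambda u,v,z:onz(c,(u/1.5,v/1.5),z).round(3)
print("base",f(280,580,0),"peg",f(213,270,.076),"plate",f(310,275,.125),"cup",f(467,298,.085),"stand corners",f(115,317,.02),f(122,233,.02),f(361,241,.02),f(361,325,.02))
print("bottle",f(200,170,.1),"soap",f(392,205,.02))
print(np.round(grab_frame("wrist")["T_tool_cam"],3).tolist())
print(get_orientation(),get_time())
cup=f(467,298,.085); st=f(290,260,.1)
for yaw in(0,90,180,-90):
    R=(Ro.from_euler("z",yaw,degrees=True)*Ro.from_euler("x",180,degrees=True)).as_rotvec()
    print(yaw,[None if (q:=ik([p[0],p[1],z],R)) is None else np.round(q,2).tolist() for p,z in((cup,.3),(st,.33))])
```

```text
base [0.05  0.001 0.   ] peg [0.542 0.116 0.076] plate [ 0.524 -0.047  0.125] cup [ 0.497 -0.297  0.085] stand corners [0.472 0.291 0.02 ] [0.62  0.291 0.02 ] [ 0.609 -0.124  0.02 ] [ 0.461 -0.125  0.02 ]
bottle [0.705 0.141 0.1  ] soap [ 0.675 -0.178  0.02 ]
[[-0.001, -0.947, -0.32, 0.082], [1.0, -0.001, 0.0, -0.001], [-0.0, -0.32, 0.947, -0.143], [0.0, 0.0, 0.0, 1.0]]
[-3.89725810e-01 -3.11727236e+00  1.03538161e-04] 1.5
0 [[-0.36, 0.41, 1.07, 1.75, -0.38, 1.21, -0.76], [-0.92, 0.3, 1.05, 1.77, -0.27, 1.23, -1.37]]
90 [[-0.36, 0.41, 1.07, 1.75, -0.38, 1.21, 0.82], [-0.77, 0.24, 0.83, 1.76, -0.19, 1.22, 0.11]]
180 [[0.58, 0.27, -0.18, 1.7, 0.05, 1.18, 1.95], [-0.69, 0.23, 0.73, 1.76, -0.16, 1.22, 1.65]]
-90 [[-0.45, 0.53, 1.29, 1.76, -0.54, 1.27, -2.17], [-1.04, 0.42, 1.3, 1.77, -0.42, 1.28, -2.78]]
```

```bash
cat > look.py <<'E'
from h import *
import pickle
YAW=lambda d:(Ro.from_euler("z",d,degrees=True)*Ro.from_euler("x",180,degrees=True)).as_rotvec()
def views(poses,things,tag,yaw=180):
    out=[]
    for i,p in enumerate(poses):
        reach(p,YAW(yaw)); wait(.15)
        c=cam("wrist"); c["det"]={}
        for th in things:
            c["det"][th]=[(r["uv"],r["score"],r["pixels"]) for r in trace("wrist",th)[:3]]
        out.append(c); save(c,f"{tag}{i}.png")
        for th in things: print(i,th,[(np.round(u).tolist(),round(s,2),int(m.sum())) for u,s,m in c["det"][th]])
    pickle.dump(out,open(tag+".pkl","wb")); return out
E
python3 - <<'E'
from look import *
print(get_tool_pos(),get_time())
views([[.50,.10,.33],[.50,-.01,.33]],["peg_foot","pointer","mark","grip_point","push_face","lever_hinge","lever_tip"],"st")
print(get_time())
views([[.47,-.25,.30],[.47,-.34,.30]],["cup","cup_mouth","cradle"],"cu")
print(get_time(),get_joints())
E
```

```text
[0.16615278 0.65421745 0.2312645 ] 1.5
0 peg_foot [([205.0, 180.0], 0.89, 7442)]
0 pointer [([207.0, 178.0], 0.64, 7203)]
0 mark []
0 grip_point [([203.0, 176.0], 0.62, 7193)]
0 push_face [([205.0, 176.0], 0.91, 7390), ([129.0, 197.0], 0.66, 1144)]
0 lever_hinge [([130.0, 196.0], 0.65, 1146)]
0 lever_tip [([129.0, 196.0], 0.78, 1043)]
1 peg_foot [([296.0, 179.0], 0.8, 6964)]
1 pointer [([295.0, 178.0], 0.82, 6895)]
1 mark [([344.0, 211.0], 0.49, 59)]
1 grip_point [([292.0, 176.0], 0.91, 6946), ([151.0, 235.0], 0.75, 1167)]
1 push_face [([294.0, 179.0], 0.89, 6898)]
1 lever_hinge [([214.0, 197.0], 0.63, 970)]
1 lever_tip [([215.0, 195.0], 0.59, 948), ([152.0, 234.0], 0.52, 1250)]
5.45
0 cup [([214.0, 171.0], 0.95, 2929), ([226.0, 57.0], 0.9, 3297), ([122.0, 11.0], 0.79, 1132)]
0 cup_mouth [([224.0, 58.0], 0.9, 3434), ([211.0, 172.0], 0.73, 3049), ([124.0, 14.0], 0.7, 1142)]
0 cradle [([232.0, 147.0], 0.75, 914), ([444.0, 204.0], 0.26, 4979), ([181.0, 282.0], 0.22, 1689)]
1 cup [([301.0, 55.0], 0.94, 3432), ([285.0, 173.0], 0.77, 2910), ([483.0, 206.0], 0.64, 2287)]
1 cup_mouth [([300.0, 56.0], 0.82, 3411), ([286.0, 172.0], 0.79, 2919), ([200.0, 11.0], 0.68, 1105)]
1 cradle [([276.0, 148.0], 0.74, 730)]
7.5583 [-0.12098148  0.32976292  0.82366618  1.74544023 -0.26052898  1.17993229
  2.34879312]
```

View pics/st0.png

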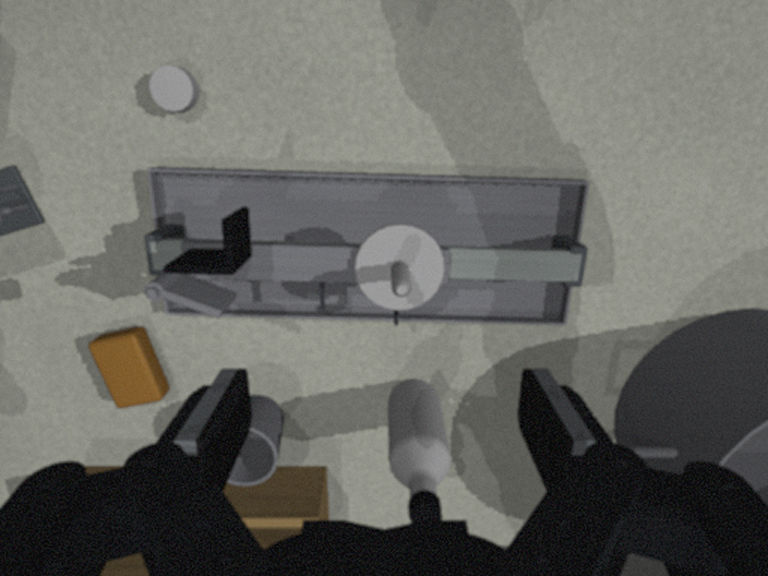

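View pics/st1.png

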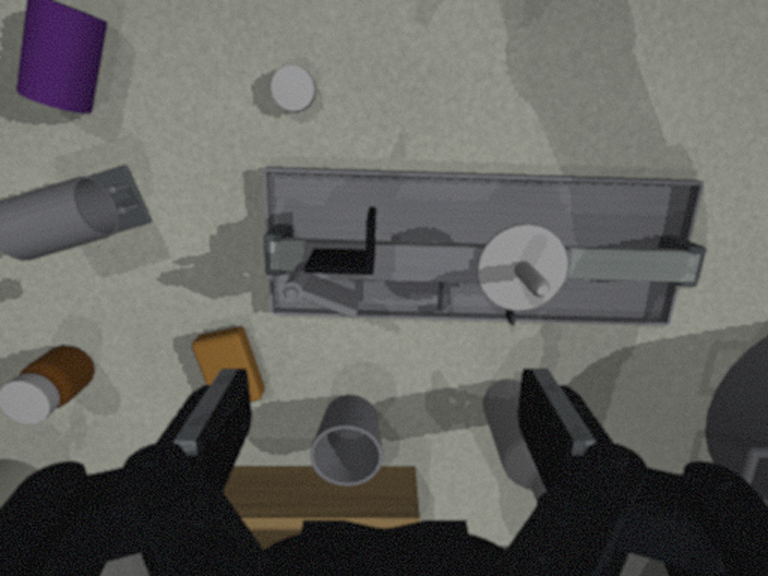

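View pics/cu0.png

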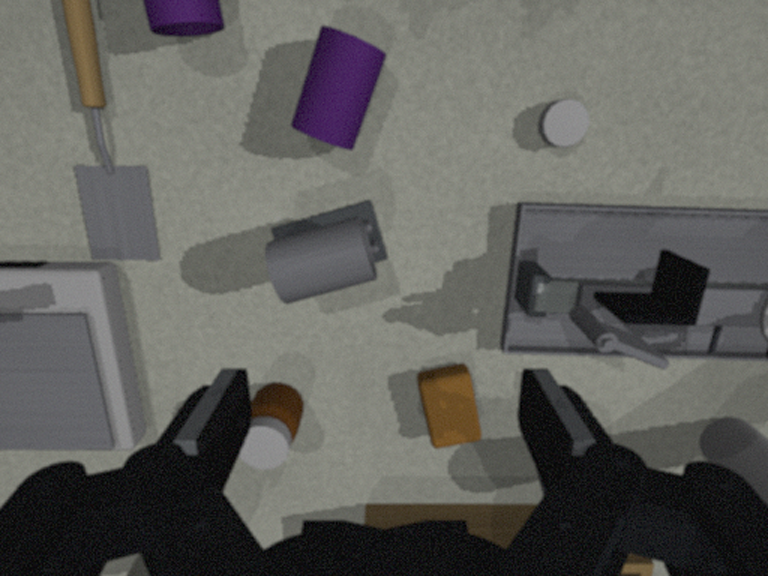

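st0 and st1 show the pointer as the thin dark bar ending at (322,307) in st0 and (443,308) in st1. The mark tooth is at (396,317) and (510,317), and the network's "mark" hit confirms it. The hinge is at (152,292) and (290,290), the lever tip near (224,305) and (358,306), and the peg top at (402,290) and (540,290). The cup is seen in cu0 at (270-375, 225-300). I can't tell yet which end is the mouth, so I'll enlarge it.

Run:
```python
from h import *
import pickle
cu=pickle.load(open("cu.pkl","rb"));st=pickle.load(open("st.pkl","rb"))
s=cam("side")
def crop(im,x0,y0,w=90,h=66,b=2.0):
    im=im[y0:y0+h,x0:x0+w,::-1]; im=np.clip(im*b,0,255).astype(np.uint8)
    return cv2.resize(im,(390,290),interpolation=cv2.INTER_CUBIC)
a=np.vstack([np.hstack([crop(cu[0]["img"],175,130),crop(cu[1]["img"],240,130)]),np.hstack([crop(st[1]["img"],0,105),crop(s["img"],255,200)])])
cv2.imwrite("pics/cupcrop.png",a)
# stand crops
a=np.vstack([np.hstack([crop(st[0]["img"],90,160),crop(st[1]["img"],175,160)]),np.hstack([crop(st[0]["img"],195,160),crop(st[1]["img"],280,160)])])
cv2.imwrite("pics/stcrop.png",a)
```

```text
(no output)
```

View pics/cupcrop.png

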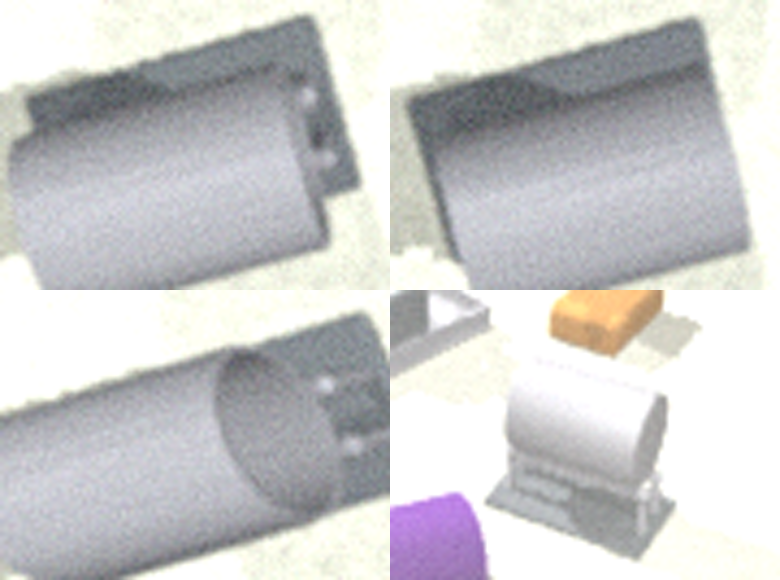

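View pics/stcrop.png

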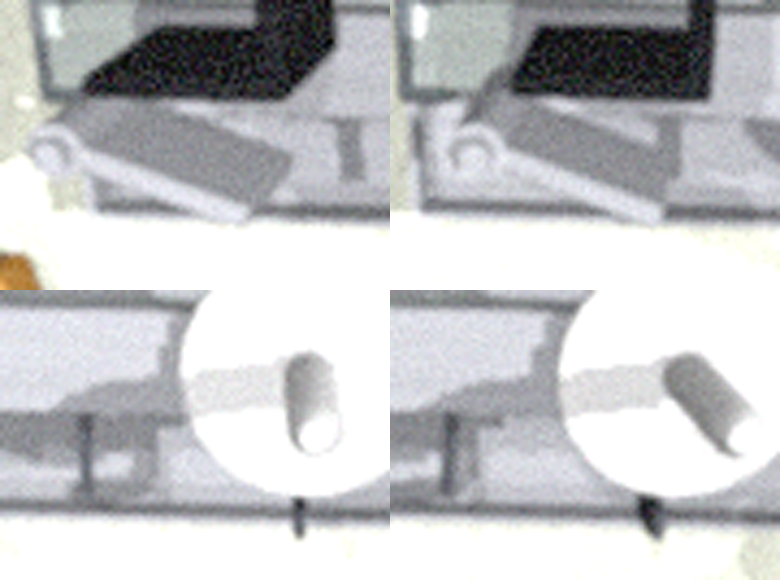

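```bash
cat > fit.py <<'E'
from h import *
import pickle
from scipy.optimize import minimize
def hull(c,x,y,z,a):
    A=np.array([np.cos(a),np.sin(a),0]);B=np.array([-A[1],A[0],0]);k=np.linspace(0,2*np.pi,40,endpoint=False)
    P=[np.array([x,y,z])+s*.04*A+.028*(np.cos(q)*B+np.sin(q)*np.array([0,0,1])) for s in(-1,1) for q in k]
    h=cv2.convexHull(np.array([proj(c,p) for p in P],np.float32))
    m=np.zeros(c["img"].shape[:2],np.uint8); cv2.fillConvexPoly(m,np.round(h*16).astype(np.int32),1,shift=4); return m>0
E
python3 - <<'E'
from look import *; from fit import *
st=pickle.load(open("st.pkl","rb"));cu=pickle.load(open("cu.pkl","rb"))
a,b=st
for n,u,v,zt in[("hinge",(102,195.1),(194.6,195.1),.125),("tip",(146.1,209.2),(236.2,209.6),.125),("pointer",(214.6,207.3),(294.3,206.8),.07),("mark",(264,216.5),(341.6,216.5),.07),("pegtop",(268.8,193.9),(361.9,193.9),.131)]:
    x,e=tri(a,u,b,v); print(n,x.round(4),"res",round(e,4),"at z:",onz(a,u,zt).round(4),onz(b,v,zt).round(4))
for c,pts in((a,[(152,170),(585,181),(165,311),(568,321)]),(b,[(267,170),(700,183),(275,310),(672,321)])):
    q=[onz(c,(p[0]/1.5,p[1]/1.5),.02)[:2] for p in pts]; print("tray",np.round(q,3).tolist(),[round(np.degrees(np.arctan2(-(q[i+1]-q[i])[0],(q[i+1]-q[i])[1])),2) for i in(0,2)])
ms=[]
for c in cu:
    d=[x for x in c["det"]["cup"] if 150<x[0][1]<200][0]; ms.append((c,d[2]))
f=lambda p:-sum((hull(c,*p)&m).sum()/(hull(c,*p)|m).sum() for c,m in ms)
r=minimize(f,[.497,-.297,.06,np.radians(100)],method="Nelder-Mead",options=dict(initial_simplex=np.array([[.497,-.297,.06,1.75]]+[[.497+.01*(i==0),-.297+.01*(i==1),.06+.01*(i==2),1.75+.1*(i==3)] for i in range(4)])))
print("cup",r.x.round(4),r.fun/2)
# look from both ends
reach([.5,-.43,.28],YAW(90+180)); wait(.1); v0=cam("wrist"); print(proj(v0,[r.x[0],r.x[1],.06]))
reach([.5,-.15,.28],YAW(90)); wait(.1); v1=cam("wrist"); print(proj(v1,[r.x[0],r.x[1],.06]),get_time())
o=[]
for c in(v0,v1):
    u,w=np.clip(proj(c,[r.x[0],r.x[1],.06]).astype(int),55,330)
    im=np.clip(c["img"][w-55:w+55,u-55:u+55,::-1]*2.,0,255).astype(np.uint8); o.append(cv2.resize(im,(380,380)))
cv2.imwrite("pics/ends.png",np.hstack(o))
E
```

```text
hinge [ 0.5473 -0.0816  0.1271] res 0.0001 at z: [ 0.548  -0.0826  0.125 ] [ 0.5482 -0.082   0.125 ]
tip [ 0.5672 -0.0331  0.1231] res 0.0004 at z: [ 0.566  -0.0324  0.125 ] [ 0.5667 -0.033   0.125 ]
pointer [0.5835 0.0433 0.0765] res 0.0004 at z: [0.5866 0.0424 0.07  ] [0.5859 0.0442 0.07  ]
mark [0.6005 0.1112 0.0702] res 0.0 at z: [0.6005 0.1112 0.07  ] [0.6006 0.1113 0.07  ]
pegtop [0.545  0.115  0.1285] res 0.0 at z: [0.5441 0.1149 0.131 ] [0.5441 0.1141 0.131 ]
tray [[0.464, -0.119], [0.474, 0.291], [0.608, -0.128], [0.619, 0.293]] [np.float64(-1.4), np.float64(-1.51)]
tray [[0.464, -0.12], [0.475, 0.292], [0.607, -0.123], [0.619, 0.294]] [np.float64(-1.6), np.float64(-1.63)]
cup [ 0.5033 -0.2998  0.0544  1.8563] -0.9674675647325126
[253.80270246 250.28956356]
[258.70128369 262.08809059] 13.4
```

View pics/ends.png

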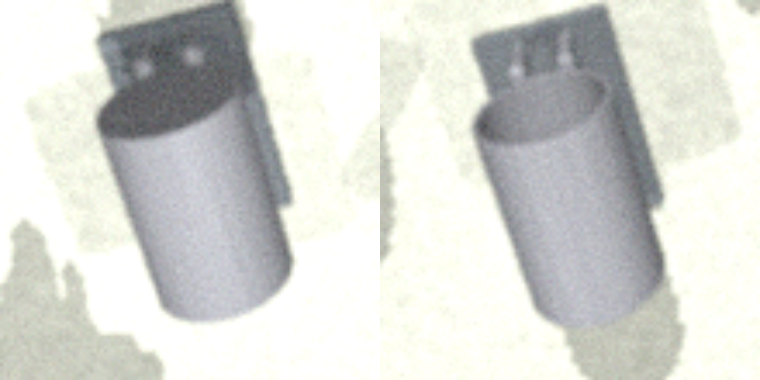

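The view from the -y end shows a flat closed disc and the view from +y shows an open rim, so the mouth points to +y (yaw about 106°). The triangulated heights (hinge .127, mark .070, peg top .129) match the text. The travel to the mark is about 68 mm. Next I'll plan the grasp with a tilted tool.

```bash
cat > plan.py <<'E'
from fit import *
CUP=np.array([.503,-.300,.060]); A=np.radians(106.4)
YS=np.array([.0262,.99966,0]);XS=np.array([.99966,-.0262,0]);Z=np.array([0,0,1.])
PEG=np.array([.5443,.1147,.076]); GRIP=np.array([.5401,-.0388,.103])
def grasp(phi,sgn):
    a=np.array([np.cos(A),np.sin(A),0]); d=-Z*np.cos(phi)+a*np.sin(phi); c=sgn*np.cross(Z,a)
    return np.c_[np.cross(c,d),c,d],a
def place(phi,sgn,hd):   # Q maps a->-Z, Z->-h
    R,a=grasp(phi,sgn); h=np.array([np.cos(hd),np.sin(hd),0])
    B=np.c_[a,Z,np.cross(a,Z)];B2=np.c_[-Z,-h,np.cross(-Z,-h)]
    Q=B2@B.T; return Q@R,Q
rv=lambda R:Ro.from_matrix(R).as_rotvec()
E
python3 - <<'E'
from plan import *
cu=pickle.load(open("cu.pkl","rb"))
ms=[(c,[x for x in c["det"]["cup"] if 150<x[0][1]<200][0][2]) for c in cu]
f=lambda p:-sum((hull(c,p[0],p[1],.06,p[2])&m).sum()/(hull(c,p[0],p[1],.06,p[2])|m).sum() for c,m in ms)
s=np.array([.503,-.3,1.85]);r=minimize(f,s,method="Nelder-Mead",options=dict(initial_simplex=[s,s+[.008,0,0],s+[0,.008,0],s+[0,0,.1]]))
print(r.x,np.degrees(r.x[2]),r.fun/2, np.round(get_joints(),2))
for deg in(15,30,40):
  for sgn in(1,-1):
    R,a=grasp(np.radians(deg),sgn); q=ik(CUP+R[:,2]*.024,rv(R)); q2=ik(CUP+R[:,2]*.024+[0,0,.15],rv(R))
    print(deg,sgn,None if q is None else np.round(q,2),q2 is not None)
    for hd in(-60,-30,0,30,60,90):
        P,Q=place(np.radians(deg),sgn,np.radians(hd)); o=[ik(PEG+[0,0,z]+P[:,2]*.024,rv(P)) for z in(.04,.12)]
        if all(x is not None for x in o): print("   hd",hd,np.round(o[0],2),np.round(o[1],2))
E
```

```text
[ 0.50176447 -0.30051223  1.8402358 ] 105.43774455867259 -0.9440017845304872 [-0.48  0.21  0.77  1.9  -0.16  1.1   0.35]
15 1 [-0.15  1.01  1.07  1.81 -1.03  1.28 -1.49] True
   hd -60 [-0.72  0.85 -0.18  2.    1.24  1.53  1.82] [-0.4   0.77 -0.59  2.    1.34  1.81  1.9 ]
   hd -30 [-1.25  0.88  0.43  2.37  1.7   0.99  1.46] [-1.41  0.72  0.63  2.4   1.65  0.9   1.65]
   hd 60 [-0.33  0.98  0.63  2.31  4.26  1.79  1.39] [-0.47  0.85  0.84  2.34  4.31  1.82  1.22]
   hd 90 [ 0.07  0.88  0.18  1.95 -1.36  1.51  1.28] [-0.01  0.74  0.29  1.97 -1.36  1.59  1.17]
15 -1 [ 0.13  0.75  0.56  1.8  -0.64  1.01  1.33] True
   hd -60 [-1.29  0.96  0.55  2.04  0.92  1.03 -1.13] [-1.26  0.78  0.53  2.06  0.98  1.16 -1.04]
   hd -30 [-0.69  0.8  -0.23  2.34  1.76  1.47 -1.52] [-0.55  0.61 -0.39  2.35  1.72  1.49 -1.32]
   hd 60 [-0.33  0.98  0.63  2.31  4.26  1.79 -1.76] [-0.47  0.85  0.84  2.34  4.31  1.82 -1.92]
   hd 90 [ 0.19  0.86  0.02  1.94 -1.3   1.41 -1.9 ] [ 0.03  0.73  0.23  1.97 -1.34  1.55 -1.98]
30 1 [-0.03  1.13  1.08  1.66 -1.06  1.61 -1.46] True
   hd -60 [-0.35  0.78 -0.59  2.01  
[... 987 characters left out ...]
1.59  0.71  1.95] [-0.58  0.33 -0.18  2.28  1.42  0.89  2.27]
   hd 60 [-0.81  1.13  1.26  2.32  4.33  1.77  0.97] [ 0.71  0.46 -0.77  2.2  -1.26  0.47  0.66]
   hd 90 [-0.15  0.67  0.33  2.01 -1.24  1.18  1.06] [-0.23  0.54  0.43  1.99 -1.17  1.26  0.92]
40 -1 [ 0.31  0.95  0.53  1.54 -0.73  1.5   1.42] True
   hd -60 [-1.25  0.73  0.65  2.09  0.68  0.73 -0.75] [-1.15  0.52  0.51  2.06  0.78  0.95 -0.73]
   hd -30 [-1.31  0.65  0.71  2.36  1.62  0.43 -1.28] [-0.86  0.33  0.13  2.3   1.4   0.79 -0.87]
   hd 60 [-0.81  1.13  1.26  2.32  4.33  1.77 -2.17] [ 0.71  0.46 -0.77  2.2  -1.26  0.47 -2.48]
   hd 90 [-0.37  0.75  0.64  2.03 -1.36  1.36 -2.  ] [-0.52  0.67  0.85  2.01 -1.31  1.49 -2.11]
```

```bash
sed -i 's/^CUP=.*/CUP=np.array([.5022,-.3003,.060]); A=np.radians(106)/' plan.py
python3 - <<'E'
from plan import *
phi=np.radians(30);R,a=grasp(phi,-1);d=R[:,2];o=.021
g=CUP+d*o
move_gripper(.085)
reach(g-d*.14,rv(R)); print(np.round(get_joints(),2))
move_l(g-d*.05,speed=.2); f0=np.array(get_ft_force())
hit=move_l(g,speed=.08,until_force=8); print("hit",hit,get_tool_pos()-g,np.array(get_ft_force())-f0)
move_gripper(.04); print("open",get_opening(),get_finger_force(),np.array(get_ft_force())-f0)
move_l(g+[0,0,.2],speed=.15); print(get_opening(),np.array(get_ft_force())-f0,get_time(),np.round(get_joints(),2))
c=cam("wrist");save(c,"held.png")
s=cam("side");save(s,"held_side.png")
P,Q=place(phi,-1,np.radians(-60))
M=Ro.from_matrix(R)*Ro.from_rotvec(.5*(Ro.from_matrix(R).inv()*Ro.from_matrix(P)).as_rotvec())
m=(g+PEG)/2; m[2]=.36
print(ik(m,M.as_rotvec()),ik(PEG+[0,0,.14]+P[:,2]*o,rv(P)))
E
```

```text
[ 0.28  0.81  0.64  1.43 -0.65  1.58  1.34]
hit False [ 7.04719587e-05 -3.00805986e-04  1.03914029e-04] [-0.07230069  0.9167903   0.27630095]
open 0.05376835085495714 62.93841745646205 [ 0.29868419 -0.17027911  3.18157439]
0.053664557693253706 [ 0.50292259  0.76481194 -1.50969324] 17.8417 [ 0.17  0.64  0.68  1.54 -0.6   1.61  1.26]
[-0.64389619  0.01757765  0.56409542  1.88726448  0.24809291  1.11995176
  0.21911474] [-1.18944125  0.56553163  0.48641369  2.05395736  0.8917378   1.08446626
 -0.85566187]
```

Run:
```python
from plan import *
phi=np.radians(30);R,a=grasp(phi,-1);o=.021
P,Q=place(phi,-1,np.radians(-60))
M=Ro.from_matrix(R)*Ro.from_rotvec(.5*(Ro.from_matrix(R).inv()*Ro.from_matrix(P)).as_rotvec())
m=(CUP+R[:,2]*o+PEG)/2; m[2]=.36
t=PEG+P[:,2]*o
reach(m,M.as_rotvec()); reach(t+[0,0,.14],rv(P)); wait(.2)
f0=np.array(get_ft_force()); print(get_opening(),get_time())
h=move_l(t+[0,0,.055],speed=.12,until_force=8); print(h,np.array(get_tool_pos())-t,np.array(get_ft_force())-f0)
if not h:
    h=move_l(t+[0,0,.030],speed=.02,until_force=4); print(h,np.array(get_tool_pos())-t,np.array(get_ft_force())-f0,get_time())
a=cam("side");b=cam("top")
o=[cv2.resize(np.clip(x["img"][v-45:v+45,u-60:u+60,::-1]*1.6,0,255).astype(np.uint8),(400,300)) for x,(u,v) in((a,(211,165)),(b,(145,180)))]
cv2.imwrite("pics/placed.png",np.hstack(o))
```

```text
0.05370212477352194 20.2083
False [2.75788757e-04 3.87323891e-05 5.54654956e-02] [-0.0334267   0.97012867 -0.05882715]
True [ 7.55731552e-05 -1.35318058e-04  4.09160346e-02] [-1.54856893  2.25998325  6.77216726] 21.8417
```

View pics/placed.png

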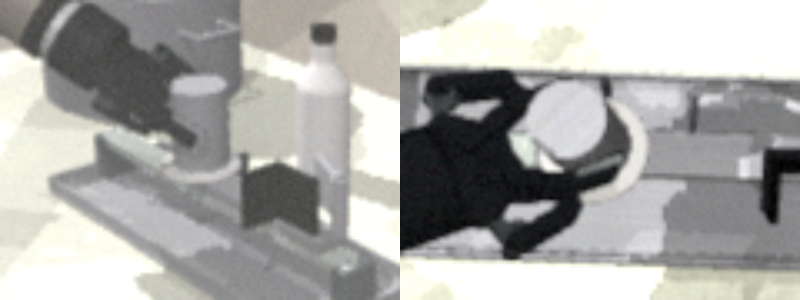

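The cup sits over the peg. Contact came at 40.9 mm against the expected 40, and both views show it upside down on the disc. I'll release it, retreat, and go to the grip plate.

Run:
```python
from plan import *
from look import YAW
phi=np.radians(30);P,Q=place(phi,-1,np.radians(-60));d=P[:,2]
p=np.array(get_tool_pos()); move_l(p-[0,0,.0006],speed=.02)
move_gripper(.085); print("rel",get_opening(),get_ft_force())
move_l(p-d*.13,speed=.15); move_l(p-d*.13+[0,0,.12],speed=.3)
b=cam("top");s=cam("side")
cand=lambda n,c:[(r["uv"],round(r["score"],2),int(r["pixels"].sum())) for r in trace(n,"cup")]
e=PEG+[0,0,.08]
for n,c in(("top",b),("side",s)):
    print(n,"expect top-centre",proj(c,e).round(1),"mid",proj(c,PEG+[0,0,.04]).round(1),[x for x in cand(n,c) if np.linalg.norm(x[0]-proj(c,e))<40])
move_gripper(.076)
o=YAW(88.5); g=GRIP-.004*YS; g[2]=.088
print(ik(g+[0,0,.16],o),ik(g,o))
reach(g+[0,0,.16],o); print(get_time(),get_opening(),np.round(get_joints(),2))
wait(.1);c=cam("wrist"); cv2.imwrite("pics/pre.png",c["img"][:,:,::-1]); pickle.dump(c,open("pre.pkl","wb"))
for th in("cam_lever","push_face","cup"):
    print(th,[(np.round(r["uv"]).tolist(),round(r["score"],2),int(r["pixels"].sum())) for r in trace("wrist",th)])
for n,X in(("hinge",[.548,-.082,.125]),("tip",[.5665,-.0328,.125]),("ptr",[.586,.0433,.07]),("mark",[.6005,.1112,.07])): print(n,proj(c,X).round(1))
```

```text
rel 0.08483771828191049 [ 0.04166071 -0.42832713 -0.27564413]
top expect top-centre [134.6 171. ] mid [138.8 175.2] [([141.1, 173.9], 0.83, 739)]
side expect top-centre [209.6 144.7] mid [210.2 156.3] [([210.0, 157.7], 0.65, 464), ([241.9, 151.4], 0.43, 519)]
[-0.49951912  0.26150382  0.56048946  1.88568507 -0.16017585  1.03864198
  0.10112636] [-0.15541696  0.44813708  0.14970299  2.00357069 -0.10086925  0.69676857
  0.03097939]
25.65 0.07600826584554869 [-0.5   0.26  0.56  1.89 -0.16  1.04  0.1 ]
cam_lever [([272.0, 195.0], 0.67, 1226)]
push_face []
cup [([100.0, 378.0], 0.66, 558), ([260.0, 9.0], 0.65, 1250), ([170.0, 318.0], 0.6, 130)]
hinge [266.1 219.7]
tip [286.5 168.2]
ptr [302.2  76.5]
mark [320.3  -4. ]
```

Run:
```python
from plan import *
c=pickle.load(open("pre.pkl","rb")); g=c["img"].astype(int).max(2); 
for dy in(-.03,-.02,-.01,0,.005):
    e=[proj(c,GRIP+[0,0,.022]+dx*XS+dy*YS) for dx in(-.013,-.006)]
    r=int(round(e[0][1])); print(dy,r,"expect",np.round([e[0][0],e[1][0]],1),g[r,215:262].tolist())
e=[proj(c,GRIP+[0,0,.022]-.03*XS+y*YS) for y in(.014,.021)];print("face expect",np.round(e,1).tolist());u=int(e[0][0]);print(g[int(e[1][1])-14:int(e[0][1])+14,u].tolist(),"from row",int(e[1][1])-14)
```

```text
-0.03 207 expect [242.3 249.9] [99, 100, 104, 99, 97, 100, 103, 99, 98, 100, 100, 102, 97, 100, 106, 104, 106, 106, 96, 85, 81, 80, 81, 78, 63, 38, 30, 29, 25, 21, 25, 25, 25, 57, 76, 92, 92, 88, 94, 90, 93, 79, 74, 81, 82, 82, 83]
-0.02 196 expect [242.1 249.9] [109, 105, 110, 104, 108, 103, 105, 104, 100, 101, 99, 100, 98, 100, 102, 96, 87, 76, 76, 73, 71, 69, 77, 75, 72, 62, 43, 32, 36, 23, 25, 28, 21, 27, 53, 64, 72, 71, 72, 71, 69, 68, 60, 46, 46, 48, 63]
-0.01 186 expect [242.  249.9] [107, 111, 108, 110, 105, 109, 107, 110, 109, 103, 104, 102, 99, 106, 102, 102, 107, 102, 99, 102, 102, 98, 99, 97, 88, 66, 41, 20, 23, 22, 28, 13, 20, 25, 36, 54, 61, 61, 61, 63, 62, 63, 67, 69, 88, 101, 96]
0 175 expect [241.9 249.8] [107, 109, 112, 111, 110, 107, 106, 106, 109, 109, 101, 106, 104, 106, 103, 105, 98, 103, 102, 105, 99, 97, 96, 98, 92, 69, 40, 33, 25, 25, 35, 23, 22, 20, 29, 57, 61, 62, 65, 68, 63, 64, 77, 85, 89, 89, 91]
0.005 170 expect [241.9 249.8] [106, 113, 112, 105, 107, 101, 102, 102, 106, 107, 104, 99, 102, 101, 101, 106, 105, 105, 104, 107, 99, 101, 99, 102, 84, 62, 39, 29, 30, 28, 26, 26, 24, 28, 38, 53, 61, 58, 62, 62, 62, 72, 80, 88, 90, 91, 88]
face expect [[222.2, 159.8], [222.0, 151.9]]
[98, 103, 98, 86, 51, 24, 15, 15, 15, 13, 22, 26, 13, 22, 18, 16, 31, 20, 25, 31, 25, 29, 63, 94, 102, 106, 102, 107, 99, 100, 99, 104, 99, 102, 102, 109] from row 137
```

```bash
sed -i 's/^rv=/GRIP=GRIP-.0007*XS+.001*YS\nrv=/' plan.py
python3 - <<'E'
from plan import *
from look import YAW
o=YAW(88.5); g=GRIP-.005*YS; g[2]=.088
move_l(g+[0,0,.05],o,speed=.15); wait(.1); f0=np.array(get_ft_force())
h=move_l(g,speed=.08,until_force=5); print("down",h,get_tool_pos()-g,np.array(get_ft_force())-f0)
if not h:
    f0=np.array(get_ft_force())
    h=move_l(g+.02*YS,speed=.02,until_force=2.5); q=np.array(get_tool_pos()); print("contact",h,(q-GRIP)@YS,np.array(get_ft_force())-f0)
    np.save("contact.npy",q)
    if h:
        move_l(q+.061*YS,speed=.04); wait(.1); q2=np.array(get_tool_pos()); print((q2-q)@YS,np.array(get_ft_force())-f0,get_time())
        c=cam("wrist"); pickle.dump(c,open("m.pkl","wb"))
        for th in("mark","cam_lever","pointer"): print(th,[(np.round(r["uv"],1).tolist(),round(r["score"],2),int(r["pixels"].sum())) for r in trace("wrist",th)])
        pt=proj(c,[.586,.0433+.061,.07]);mk=proj(c,[.6005,.1112,.07]);print(pt,mk)
        im=np.clip(c["img"][:,:,::-1]*1.8,0,255).astype(np.uint8)
        u,v=mk.astype(int);y0=max(v-40,0);x0=max(u-60,0);print("crop",x0,y0)
        cr=cv2.resize(im[y0:y0+80,x0:x0+105],(735,560),interpolation=cv2.INTER_CUBIC)
        ov=cv2.resize(im,(0,0),fx=.0+.45,fy=.45); 
        cv2.imwrite("pics/mark.png",cr)
        s=cam("side");t=cam("top");pickle.dump((s,t),open("st2.pkl","wb"))
E
```

```text
down False [ 2.09334551e-04 -1.88222349e-04  7.83140672e-05] [ 0.53602118 -0.40166534  1.1771827 ]
contact True 0.003129280521099681 [ 1.1970098  -2.07746692  1.60397622]
0.060947559162136275 [ 1.43760384 -3.71283891 -3.44398003] 30.0417
mark [([317.0, 67.9], 0.58, 1091)]
cam_lever [([293.3, 299.7], 0.72, 5361)]
pointer [([256.2, 212.6], 0.93, 30889)]
[343.96809097  84.3305186 ] [375.04144305  68.41928427]
crop 315 28
```

View pics/mark.png

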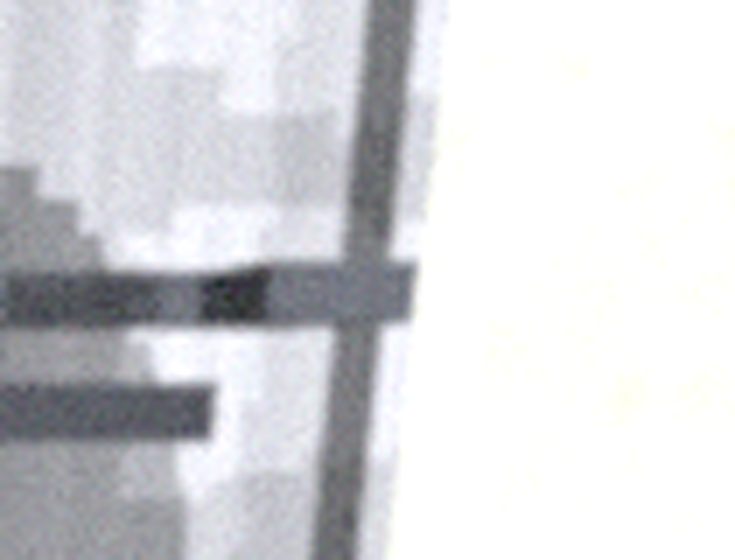

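The crop shows the pointer as the lower bar, ending at (208,412). The mark tooth is the upper bar, with its top at (270-415, 292). The pointer is still short of the mark by the gap between them.

Run:
```python
from plan import *
c=pickle.load(open("m.pkl","rb"))
w=lambda u,v:onz(c,(315+(u+.0)/7-.43,28+v/7-.43),.07)
for p in((200,412),(100,412),(280,293),(340,292),(400,290)): X=w(*p);print(p,X.round(4),"ys",round(X@YS,4))
p=w(200,412)@YS;m=w(345,292)@YS;print("remaining",m-p)
# sub-pixel rows of dark bars: pointer cols 315..342, mark top cols 355..371
g=c["img"].astype(float).max(2)
for cols in((330,342),(355,361),(357,373)): print(cols,g[60:96,cols[0]:cols[1]].mean(1).round().astype(int).tolist())
```

```text
(200, 412) [0.5857 0.1033 0.07  ] ys 0.1186
(100, 412) [0.5787 0.1035 0.07  ] ys 0.1186
(280, 293) [0.5907 0.111  0.07  ] ys 0.1265
(340, 292) [0.5948 0.111  0.07  ] ys 0.1265
(400, 290) [0.5989 0.111  0.07  ] ys 0.1266
remaining 0.007870410071499592
(330, 342) [131, 135, 139, 139, 138, 132, 110, 74, 59, 55, 59, 59, 59, 60, 81, 111, 124, 122, 120, 120, 120, 116, 99, 72, 57, 58, 57, 56, 57, 58, 67, 93, 106, 108, 108, 108]
(355, 361) [128, 130, 130, 132, 122, 96, 75, 70, 74, 72, 74, 71, 70, 72, 87, 118, 129, 132, 129, 131, 131, 130, 129, 130, 131, 130, 130, 130, 130, 128, 128, 127, 124, 123, 121, 116]
(357, 373) [104, 104, 107, 107, 103, 88, 76, 72, 74, 73, 73, 73, 72, 73, 87, 104, 109, 110, 110, 110, 110, 109, 110, 110, 110, 111, 111, 111, 110, 110, 111, 110, 108, 106, 103, 101]
```

```bash
cat > al.py <<'E'
from plan import *
def bar(g,c0,c1,r0,r1):
    p=g[r0:r1,c0:c1].mean(1); th=(np.percentile(p,10)+np.percentile(p,75))/2
    i=np.where(p<th)[0]; k=i[np.abs(i-np.median(i))<9]
    e=lambda a,b:a+(p[a]-th)/(p[a]-p[b])*(b-a)
    return r0+(e(k[0]-1,k[0])+e(k[-1],k[-1]+1))/2
def align(c,pe):  # pe: expected pointer end world; mark from known
    g=c["img"].astype(float).max(2); pu=proj(c,pe);mu=proj(c,[.5948,.111,.07])
    rp=bar(g,int(pu[0])-13,int(pu[0])-3,int(pu[1])-11,int(pu[1])+12); rm=bar(g,int(mu[0])-2,int(mu[0])+10,int(mu[1])-11,int(mu[1])+12)
    P=onz(c,(pu[0]-8,rp),.07);M=onz(c,(mu[0]+4,rm),.07); return (M-P)@YS,rp,rm
E
python3 - <<'E'
from al import *
c=pickle.load(open("m.pkl","rb")); pe=np.array([.5857,.1033,.07]); print("before",align(c,pe))
q=np.array(get_tool_pos()); move_l(q+.0078*YS,speed=.03); wait(.2)
c=cam("wrist"); print("after",align(c,pe+.0078*YS),get_time()); pickle.dump(c,open("m2.pkl","wb"))
g=c["img"].astype(float).max(2);u=proj(c,pe+.0078*YS);print(u)
for k in(-30,-10,5,10,15,25): print(k,g[int(u[1])-16:int(u[1])+17,int(u[0])+k-2:int(u[0])+k+3].mean(1).round().astype(int).tolist())
print(get_ft_force(),get_opening())
E
```

```text
before (np.float64(0.007864794357248302), np.float64(86.61599025974026), np.float64(69.47817174205105))
after (np.float64(4.751066424330002e-05), np.float64(86.05838356164384), np.float64(85.91919802638307)) 31.0
[343.15331199  86.28491466]
-30 [88, 90, 87, 86, 83, 76, 70, 65, 68, 65, 68, 62, 56, 54, 58, 58, 57, 57, 61, 58, 64, 75, 81, 79, 81, 82, 82, 83, 87, 86, 88, 85, 86]
-10 [103, 102, 102, 111, 115, 116, 112, 109, 103, 99, 99, 88, 69, 58, 57, 57, 58, 57, 55, 56, 68, 90, 105, 106, 103, 102, 100, 97, 99, 100, 102, 94, 90]
5 [142, 142, 142, 142, 142, 140, 140, 142, 140, 141, 140, 118, 80, 45, 38, 38, 37, 34, 35, 58, 104, 135, 141, 142, 139, 136, 127, 125, 122, 119, 120, 120, 120]
10 [134, 136, 132, 129, 130, 130, 130, 130, 130, 130, 130, 112, 88, 67, 67, 68, 69, 68, 67, 73, 93, 119, 131, 132, 130, 124, 114, 113, 115, 114, 113, 115, 113]
15 [130, 130, 133, 132, 131, 130, 131, 132, 132, 133, 129, 114, 89, 72, 72, 74, 73, 73, 73, 75, 92, 115, 125, 127, 121, 116, 109, 108, 108, 105, 106, 104, 105]
25 [78, 84, 84, 90, 94, 94, 98, 99, 99, 99, 103, 99, 87, 75, 72, 72, 72, 73, 72, 75, 92, 110, 117, 115, 111, 114, 113, 115, 117, 120, 119, 119, 125]
[ 1.52934933 -3.58964026 -4.03864052] 0.07606974699821122
```

Run:
```python
from al import *
q=np.array(get_tool_pos()); f0=np.array(get_ft_force())
move_gripper(.0); wait(.3)
print("open",get_opening(),"pad",get_finger_force(),"dF",np.array(get_ft_force())-f0,"dp",np.array(get_tool_pos())-q)
c=cam("wrist"); print("align",align(c,np.array([.5857,.1033,.07])+.0078*YS),get_time()); pickle.dump(c,open("m3.pkl","wb"))
t=cam("top");d=t["img"]
for r in trace("top","cup"): print(r["uv"],r["score"])
print("expect cup mid",proj(t,PEG+[0,0,.04]+.0687*YS))
```

```text
open 0.024381245288262517 pad 62.53117226064205 dF [-9.16292866 -0.38167088 13.4782497 ] dp [-1.04227981e-03 -1.50744985e-05  3.36626734e-04]
align (np.float64(1.9906190575416348e-05), np.float64(86.13221091581869), np.float64(86.07745655080214)) 31.875
[308.1, 316.1] 0.85
[303.5, 252.3] 0.79
[190.6, 173.0] 0.59
[312.3, 202.4] 0.5
expect cup mid [109.69090927 174.24035043]
```

Run:
```python
from plan import *
for n in("side","wrist"):
    t=cam(n); X=PEG+.0687*YS
    for r in trace(n,"cup"): print(n,r["uv"],round(r["score"],2),int(r["pixels"].sum()))
    print("expect",proj(t,X+[0,0,.04]),"top",proj(t,X+[0,0,.08]),"unmoved",proj(t,PEG+[0,0,.04]))
    if n=="side":
        u,v=proj(t,X+[0,0,.04]).astype(int); print(t["img"][v-28:v+29:4,u-24:u+25:4].max(2))
print(get_opening(),get_finger_force(),get_ft_force(),get_time())
```

```text
side [210.6, 289.8] 0.89 1112
side [254.2, 263.1] 0.82 913
side [197.3, 151.0] 0.64 374
side [267.9, 311.1] 0.61 1404
expect [198.21862404 150.43054102] top [197.43409833 139.1160865 ] unmoved [210.2337567  156.32340018]
[[ 91  88  92  87  90  87  85  83  82  84  44  44  48]
 [ 92  92  91  93  90  87  86  85  84  83  44  42  47]
 [ 89  95  92  91  90  89  85  85  92  91  41  44  48]
 [ 92  92  95  90  90  89  86  87  80  81  44  48  47]
 [ 90  92  95  93  96 113 123 124  90  78  49  44  45]
 [ 95  92  91  94  95 113 121 101  73  83  61  45  45]
 [ 92  94  94  92  94  89  93  85  62  87  54  45  44]
 [ 95  90  92  94  95  90  92  88  51  45  58  42  44]
 [117  95  95  93  96  90  90  86  75  44  48  47  46]
 [161 160 159 136  97  90  92  86  75  71  42  44  47]
 [170 169  78 132 146  90  90  86  78 122  60  45  48]
 [172 169  69  72 121 164 162 127 112  44  46  48  74]
 [109  81  65  70  68 100  87  89 115  52  46  46  72]
 [ 81  85 105  81  87  88  85  94 102  52  50  47  81]
 [104 114 108 108 106  93  79  84  85  60  52  59  65]]
expect [ 263.45961416 -177.47982474] top [ 268.80718016 -374.19915872] unmoved [262.03901549  81.56412075]
0.024114856494347955 62.53266490995884 [-7.30586813 -4.1620854   9.98106789] 32.175
```

The cup stands on its peg and has moved out with the arm: (197,151) in the side view against the expected (198,150). Pointer and mark are aligned to within 0.1 mm, and the lever is squeezed against the plate.

```bash
python3 -c "
from bench import *
print(hand_in())"
```

```text
the job is handed in; nothing more can be done
None
```

I handed the job in at about 32 s, still holding: the cup is upside down on its peg, the pointer is at the mark to within about 0.1 mm as measured in the wrist camera, and the lever is pinched against the grip plate with about 62 N (opening reads 24 mm against 26 mm shut, in line with pad squeeze).

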